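# Hang the lift-off door on the slide drying cabinet

### The job

The door of the small slide drying cabinet has been taken off and stands in the white rack next to a plain shelf panel. Hang it back: lower it upright onto the cabinet's two hinge pins so that both knuckles drop fully home on their pins, and let go. Leave the shelf panel, the bottles and the slide box as they are.

Things in the scene. Friction and masses are not known exactly. Their poses are not given: they have to be found in the camera images.
- cabinet: White box-shaped slide drying cabinet, fixed to the bench, 200 (x) x 150 (y) x 205 mm (z), open at its front, which faces its own -y. Origin: centre of its underside, on the bench; x along the front, z up. Near the +x end of the front face a steel hinge bracket carries two upright round steel pins, one straight above the other.
- hinge_nominal (a point): Point on the cabinet where the pin axis nominally stands, level with the lower lug's top, 40 mm above the bench; axes as the cabinet's. The bracket is screwed on through slots along x: both pins really stand anywhere within 7 mm either way along x of this point (y and heights are true). Feel or look for them. The axis is 18 mm in front of the front face.
- pins_nominal (a point): Nominal tip of the upper pin, 154 mm above the bench, right above the nominal hinge point. Pins: 8 mm diameter, 24 mm tall, tips chamfered 1.5 mm. Each stands on a flat lug 16 mm wide that reaches 7 mm in front of the axis: lug tops 40 and 130 mm above the bench, pin tips at 64 and 154 mm. Axes as the cabinet's.
- door_center (a point): Lift-off door, loose, about 0.35 kg: white framed plate with a clear window, 14 mm thick (own x), 160 wide (own y), 170 high (own z, up). Point: centre of the plate, half-way up, 85 mm below the top edge. The top rail, 42 mm high, is solid and free to grasp across the 14 mm. A 12 x 12 x 40 mm pull stands out on its +x face near the -y edge. Starts upright in a slot of the rack.
- door_hinge (a point): The door's knuckle axis, at the underside of the lower knuckle: 94 mm along +y and 65 mm below the plate's centre, same axes. Two steel knuckles, tubes on this upright axis beyond the +y edge: 24 mm outside, 11 mm bore right through, 20 mm high, the upper one's underside 90 mm above this point. Hung fully home both undersides rest on the lugs.
- door: The same door; origin at the centre of its lower edge (85 mm below the plate's centre), same axes. Hung fully home the lower edge is 20 mm above the bench and the door swings freely about the pins. With yaw equal to the cabinet's it stands 90 degrees open, straight out from the front; up to 0.3 rad either way of that is clear too.
- rack: White plastic rack, fixed to the bench, 125 (x) x 180 (y) x 40 mm high, origin at the centre of its underside. Two slots along y, 16 mm wide, at x = -40 and +40 mm; slot floor 10 mm above the bench, slot walls 30 mm higher and 130 mm long, and a low stop 8 mm high at each slot end. The door is in one, the shelf panel in the other.
- panel_center (a point): Plain aluminium shelf panel without knuckles, loose, 14 (x) x 160 (y) x 105 mm (z), standing in the other slot of the rack; the point is its centre. To be left alone.
- washbottle_center (a point): Clear round bottle with a white cap, loose, 60 mm diameter, 150 mm high; the point is its centre. To be left alone.
- dropper_center (a point): Small amber bottle with a black cap, loose, 40 mm diameter, 85 mm high; the point is its centre. To be left alone.
- slidebox_center (a point): Flat grey and white slide box, loose, 92 x 87 x 34 mm; the point is its centre. To be left alone.
Things that resemble listed ones, but are neither listed nor needed, are in the scene too. Leave any blue look-alike of the door alone.

How it is judged (in metres and radians):
At the end, for the whole second after the job is handed in: The door hangs on both pins: its knuckle axis is within 10 mm along x and 4.5 mm along y of the cabinet's nominal pin axis, the lower knuckle's underside is within 4 mm of its lug, the door is upright within 0.06 rad, released and still (under 0.03 m/s and 0.3 rad/s) (x of door_hinge in the frame of hinge_nominal between -0.01 and 0.01 m and y of door_hinge in the frame of hinge_nominal between -0.0045 and 0.0045 m and z of door_hinge in the frame of hinge_nominal between -0.004 and 0.004 m and angle between door_center's own z axis and vertical below 0.06 rad and linear speed of door below 0.03 m/s and angular speed of door below 0.3 rad/s); the robot touches nothing.
It fails at once if the shelf panel is knocked over or shoved more than 30 mm (distance of panel_center from where it was at the start of the episode above 0.03 m or angle between panel_center's own z axis and vertical above 0.4 rad).
It fails at once if the clear bottle is knocked over or shoved more than 30 mm (distance of washbottle_center from where it was at the start of the episode above 0.03 m or angle between washbottle_center's own z axis and vertical above 0.4 rad).
It fails at once if the amber bottle is knocked over or shoved more than 30 mm (distance of dropper_center from where it was at the start of the episode above 0.03 m or angle between dropper_center's own z axis and vertical above 0.4 rad).
It fails at once if the slide box is knocked over or shoved more than 30 mm (distance of slidebox_center from where it was at the start of the episode above 0.03 m or angle between slidebox_center's own z axis and vertical above 0.4 rad).
It also fails if it takes over 51 s, if anything falls off the work surface, if the arm or the gripper's body presses on something with over 40 N, if the wrist force passes 120 N, or if a joint passes its speed limit or range.

### The arm

A 6-joint arm with a two-finger parallel gripper is mounted at the origin on the work surface. World frame = base frame: x ahead of the robot, y to its left, z up, the work surface at z = 0. Lengths are in m, angles in degrees, forces in N, time in s.
With the tool pointing down it reaches from about 0.3 to 0.75 m from the base axis. Payload 8.5 kg.
Tool frame: the origin (TCP) lies between the finger pads; the fingertips stand 8 mm ahead of it and the grasp point (between the pads) lies 11 mm behind it; y points along the fingers, z is the direction in which the jaws open and shut, and the axes are right-handed (so a half turn about y gives the same grasp; the last joint's range is limited). The gripper opens to 85 mm and grips with 20 to 120 N. Pads are 22 mm wide; open, the fingers measure 114 mm over their backs; the gripper's body (76 mm by 85 mm) begins 54 mm behind the grasp point. The pads swing forward as they close: fully open they stand 13 mm farther back than shut.
Start: joints at [-83.669, 21.807, 74.336, -0, 83.858, -12.336], TCP at [0.176, -0.521, 0.239] pointing down, gripper open.
Joint ranges: [-178.18, 178.18], [-50.72, 133.34], [12.68, 142.11], [-81.47, 261.47], [9.98, 163.14], [-165.26, 165.26]. Speed limits (degrees/s): [136.94, 136.94, 180, 180, 180, 180].

### API

Orientations are given as a 3x3 rotation matrix whose columns are the frame's x, y, z axes.
In Python, from rig import env, get_image gives the robot as it stands.
- The arm moves only by the tool move_arm, never from a script. Its argument "targets" is one flat list of numbers, 6 for each row, row after row: the shift along the tool's x, y, z in mm, then the turn, a rotation vector about the tool's x, y, z in rad. A call has exactly 5 rows; each row shifts and turns the commanded pose from where the row before left it, along the tool's axes as they then stand; what a row does not reach is not made up. A row lasts 1/8 s, in which the tool goes at most 62.5 mm and 10.7 degrees, less where a joint would pass 70% of its speed; a pose out of reach is approached as far as the arm can. A call is refused whole if a number of a shift passes 62.5 or a number of a turn 0.188, either way. A call with a gripper value outside its range is refused whole. "hand" is the opening, from -1 (shut) to 1 (fully open), so that 0 is half open, set as the call begins (left out, the last holds). The fingers move at their own pace and stop on an object; "squeeze" is the grip in N (left out, the last holds). Time passes only in rows, so rows that do not move let the fingers close, or fill a call up. It gives the time, the measured TCP pose, the force and the opening at its end, in the units of the state.
- env.observe(): the state, without advancing time (a new reading comes with each control period).
- get_image(name): name is "scene" or "top"; returns a dict with "pixels" (480x640x3 uint8, red, green, blue), "z_map" (480x640 float32, m along the optical axis (not along the pixel's ray), 0 where there is no reading), "intrinsics" (3x3 intrinsics, pixels), "k1" (the pictures are not rectified: a ray, as slopes to the right and down, at radius r is drawn at 1 + k1 r^2 times it, then the intrinsics apply), "R" (3x3) and "t" (3): a world point X has camera coordinates R X + t. Camera axes: x right, y down, z forward; pixel columns grow to the right and rows downward; lengths in m; the calibration is good to about 2 mm. A picture is of the moment at which its call begins.
- env.close_job(): hands the job in, once; it reports no verdict.
The state is a dict: "time_s": time; "q": joint angles; "qvel": joint speeds; "joint_efforts": joint torques, N m; "position": TCP position; "tool_rot": TCP orientation; "ft_force": force on the tool from outside, world axes, zero at the start; "wrist_torque": the same for the moment, N m; "grip_width": finger opening in m.
Only numpy, scipy, OpenCV 4.12 (cv2) and the standard library are available. Lean on these libraries where they do the work, as an engineer would, in place of code of your own. Each camera call takes 0.05 s, during which the arm holds its last target.

## Working session

There is one attempt and no reset: what is moved stays moved. The work goes in short steps, Python scripts to look and compute and a tool call to move; the robot and the scene stay as the last step left them, time stands still between calls to the robot, and variables do not carry over. Pictures are saved under pics/ and viewed, and the job is handed in when it is done.

Besides the shell and the picture viewer there is one more tool, called after "Request:" as name(argument=value, ...) on one line, values as JSON. move_arm: Moves the arm, as the interface text tells. Its arguments: {"type":"object","properties":{"targets":{"type":"array"},"hand":{"type":"number"},"squeeze":{"type":"number"}},"required":["targets"]}

```bash
ls; mkdir -p pics
python3 - <<'E'
from rig import env, get_image
import cv2, numpy as np, pickle
print(env.observe())
for n in("scene","top"):
    d=get_image(n); cv2.imwrite(f"pics/{n}0.png",d["pixels"][:,:,::-1]); pickle.dump(d,open(f"{n}0.pkl","wb"))
    print(n,d["intrinsics"],d["k1"],d["R"],d["t"], -d["R"].T@d["t"])
E
```

```text
pics
{'time_s': 0.0, 'q': array([-8.36697078e+01,  2.18402890e+01,  7.43858367e+01,  1.02858157e-03,
        8.38561295e+01, -1.23354214e+01]), 'qvel': array([ 0.04103167,  0.05993238,  0.0577845 , -0.00825113, -0.03540901,
       -0.02079446]), 'joint_efforts': array([ 1.86781086e-03, -4.48458445e+01, -2.31277746e+01, -9.36979654e-05,
        4.70225335e-03,  7.77956387e-06]), 'position': array([ 0.1759991 , -0.52078401,  0.23871196]), 'tool_rot': array([[-9.47402608e-01, -1.40551460e-04,  3.20044182e-01],
       [-3.20044048e-01,  1.42883908e-03, -9.47401586e-01],
       [-3.24132958e-04, -9.99998969e-01, -1.39866853e-03]]), 'ft_force': array([ 0.08462942, -0.04979899,  0.19472312]), 'wrist_torque': array([-0.05089101, -0.02290059, -0.03096861]), 'grip_width': 0.08532964761438272}
scene [[437.54926817   0.         316.75621146]
 [  0.         437.54926817 239.35721239]
 [  0.           0.           1.        ]] -0.064296888012804 [[ 0.58473989  0.81121858  0.00191924]
 [ 0.5556926  -0.39882664 -0.72948136]
 [-0.59100338  0.42762335 -0.683998  ]] [-0.29363552 -0.25701666  1.50971263] [ 1.20676793 -0.50989087  0.84571512]
top [[581.80624884   0.         309.10474623]
 [  0.         581.80624884 249.19375047]
 [  0.           0.           1.        ]] -0.10079267452874499 [[ 0.00331185 -0.99996992 -0.00701359]
 [-0.98244934 -0.00194562 -0.18651948]
 [ 0.18650022  0.00750822 -0.98242623]] [-0.06380851  0.57221348  1.47709874] [ 0.28690284 -0.07378367  1.55742198]
```

View pics/scene0.png

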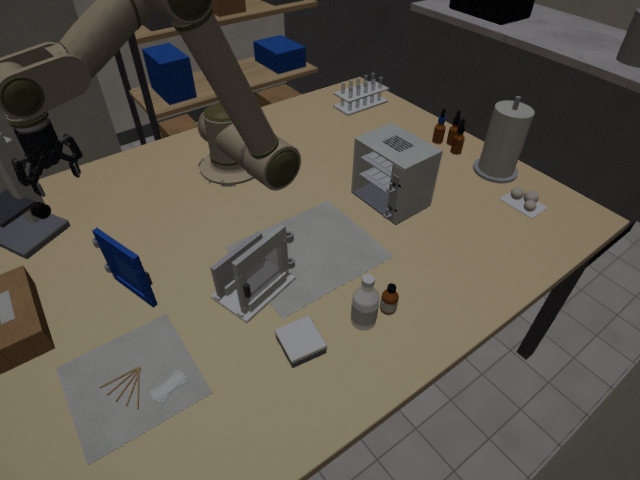

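View pics/top0.png

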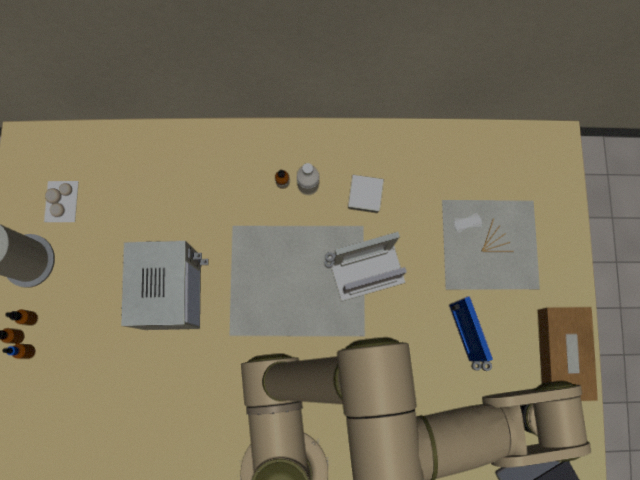

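```bash
cat > h.py <<'E'
import numpy as np, cv2, pickle
def load(n): return pickle.load(open(n+".pkl","rb"))
def ray(d,uv):
    uv=np.atleast_2d(uv).astype(float); K=d["intrinsics"]
    s=np.c_[(uv[:,0]-K[0,2])/K[0,0],(uv[:,1]-K[1,2])/K[1,1]]; p=s.copy()
    for _ in range(20): p=s/(1+d["k1"]*(p**2).sum(1,keepdims=True))
    c=-d["R"].T@d["t"]; return c,np.c_[p,np.ones(len(p))]@d["R"]   # world dirs with unit z_cam
def onplane(d,uv,z):
    c,r=ray(d,uv); return c+r*((z-c[2])/r[:,2])[:,None]
def cloud(d):
    h,w=d["z_map"].shape; u,v=np.meshgrid(np.arange(w),np.arange(h))
    c,r=ray(d,np.c_[u.ravel(),v.ravel()]); P=c+r*d["z_map"].reshape(-1,1); P[d["z_map"].ravel()==0]=np.nan
    return P.reshape(h,w,3)
def proj(d,X):
    q=np.atleast_2d(X)@d["R"].T+d["t"]; s=q[:,:2]/q[:,2:]; s=s*(1+d["k1"]*(s**2).sum(1,keepdims=True))
    K=d["intrinsics"]; return s*[K[0,0],K[1,1]]+[K[0,2],K[1,2]]
def tri(d1,uv1,d2,uv2):
    c1,r1=ray(d1,uv1);c2,r2=ray(d2,uv2);r1=r1[0];r2=r2[0]
    a=np.linalg.lstsq(np.c_[r1,-r2],c2-c1,rcond=None)[0]; p=c1+a[0]*r1;q=c2+a[1]*r2
    return (p+q)/2,np.linalg.norm(p-q)
def crop(d,x0,y0,x1,y1,name,s):
    im=cv2.resize(d["pixels"][y0:y1,x0:x1,::-1],None,fx=s,fy=s,interpolation=cv2.INTER_CUBIC); im=cv2.convertScaleAbs(im,alpha=1.2)
    cv2.imwrite(name,im)
E
python3 - <<'E'
from h import *
t=load("top0");s=load("scene0")
a=[(t,110,225,220,335),(s,340,115,450,225),(t,310,225,420,305),(s,205,215,305,315)]
ims=[]
for d,x0,y0,x1,y1 in a:
    im=d["pixels"][y0:y1,x0:x1,::-1]; im=cv2.resize(im,(400,int(400*(y1-y0)/(x1-x0))),interpolation=cv2.INTER_CUBIC); im=cv2.copyMakeBorder(im,0,400-im.shape[0],0,0,0) if im.shape[0]<400 else im
    ims.append(im[:300] if 0 else im)
g=np.vstack([np.hstack(ims[:2]),np.hstack(ims[2:])]); cv2.imwrite("pics/c1.png",g[:400]); cv2.imwrite("pics/c2.png",g[400:])
for n,d in(("top",t),("scene",s)):
    P=cloud(d)
    # door top: z 0.17-.19 in area
    m=(P[...,2]>.172)&(P[...,2]<.19)&(P[...,0]>.3)&(P[...,0]<.75)&(P[...,1]>-.35)&(P[...,1]<.1)
    v,u=np.where(m); print(n,m.sum()); 
    if m.sum():
        print(u.min(),u.max(),v.min(),v.max(),P[m].min(0),P[m].max(0),P[m].mean(0)); print(cv2.minAreaRect((P[m][:,:2]*1000).astype(np.float32)))
    m=(P[...,2]>.198)&(P[...,2]<.212)&(P[...,0]>.2)&(P[...,0]<.75)&(P[...,1]>.1)&(P[...,1]<.6)
    print(n,m.sum(),cv2.minAreaRect((P[m][:,:2]*1000).astype(np.float32)),P[m][:,2].mean())
E
```

```text
top 396
336 398 232 255 [ 0.53438674 -0.27962333  0.17256927] [ 0.59085027 -0.1280327   0.18950119] [ 0.56303933 -0.20296959  0.17975106]
((563.6849975585938, -203.87857055664062), (15.989330291748047, 158.8549041748047), 16.436166763305664)
top 5105 ((462.9202880859375, 305.5108642578125), (200.0241241455078, 151.4384307861328), 1.590369462966919) 0.20571388672977187
scene 458
231 285 158 267 [ 0.30032547 -0.28298857  0.17209717] [0.59641015 0.03398332 0.18274642] [ 0.5690274  -0.20737897  0.17873913]
((471.1875, -101.43875122070312), (84.76303100585938, 429.5938415527344), 43.25035095214844)
scene 2109 ((466.1566162109375, 304.511474609375), (204.76715087890625, 155.28443908691406), 1.6775366067886353) 0.20584486897020557
```

View pics/c1.png

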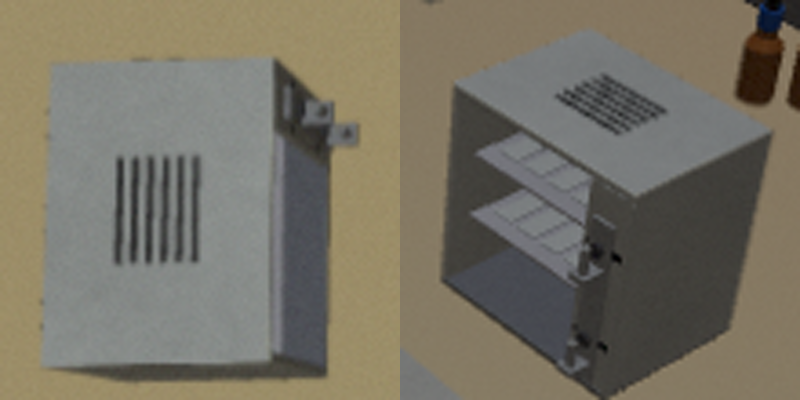

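View pics/c2.png

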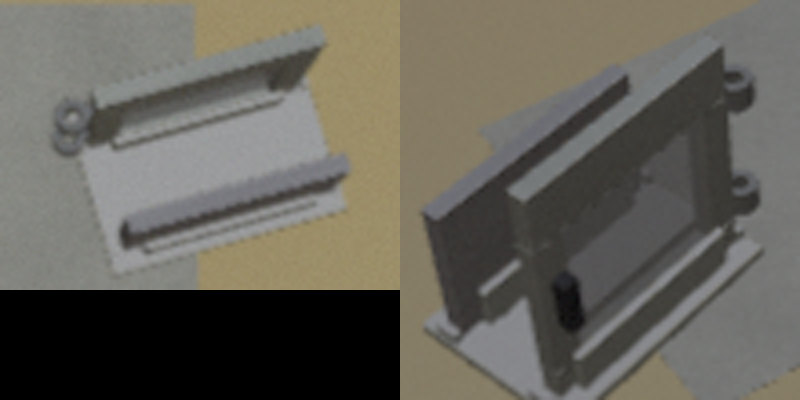

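Run:
```python
from h import *
t=load("top0");s=load("scene0")
crop(t,180,240,220,270,"pics/d1.png",16); crop(s,375,165,415,225,"pics/d2.png",10)
P=onplane(t,[[329.8,256.6]],.140); print("knuckle",P)
c=np.array([.5635,-.204]);a=np.radians(16.4); print(c+.094*np.array([-np.sin(a),np.cos(a)]))
```

```text
knuckle [[ 0.5374354  -0.11420517  0.14      ]]
[ 0.5369599  -0.11382449]
```

View pics/d1.png

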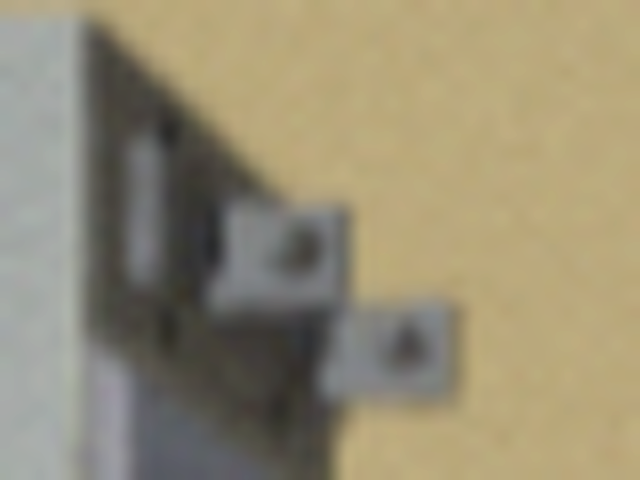

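View pics/d2.png

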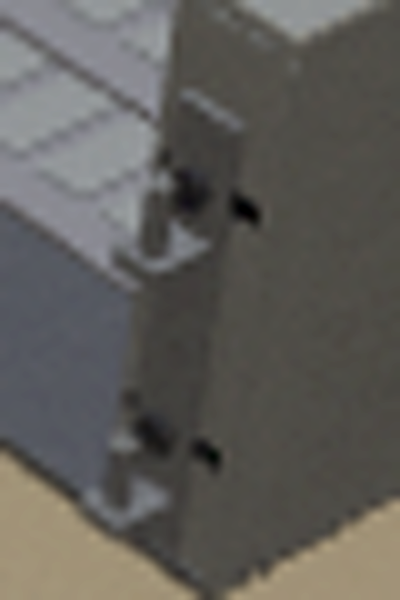

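Run:
```python
from h import *
t=load("top0");s=load("scene0")
f=lambda x,y,x0,y0,k:[(x+.5)/k-.5+x0,(y+.5)/k-.5+y0]
yaw=np.radians(1.62); ex=np.array([np.cos(yaw),np.sin(yaw)]); ey=np.array([-ex[1],ex[0]])
for nm,(u,v1,v2),z in (("up",(346,205,305),.130),("lo",(458,300,403),.04)):
    a=onplane(t,[f(u,v1,180,240,16),f(u,v2,180,240,16)],z); m=a.mean(0)[:2]+ey*.007
    print(nm,a[:,:2],"width",np.linalg.norm(a[0]-a[1]),"axis",m, "in cab",[(m-[.4629,.3055])@ex,(m-[.4629,.3055])@ey])
# pin tips seen by scene: upper tip top-centre approx (155,180) in d2 ; lower (122,440)
for nm,uv,z in(("tipU",(157,182),.154),("tipL",(121,438),.064)):
    print(nm,onplane(s,[f(*uv,375,165,10)],z))
for nm,uv,z in(("tipU",(296,240),.154),("tipL",(400,335),.064)):
    print(nm,onplane(t,[f(*uv,180,240,16)],z))
# cabinet corners at z .205 in scene & top via contours
for n,d in(("top",t),("scene",s)):
    P=cloud(d); m=((P[...,2]>.2)&(P[...,2]<.212)&(P[...,0]>.3)&(P[...,0]<.65)&(P[...,1]>.15)&(P[...,1]<.45)).astype(np.uint8)
    c=max(cv2.findContours(m,0,1)[0],key=cv2.contourArea)
    q=cv2.approxPolyDP(c,6,True)[:,0]; W=onplane(d,q,.205)[:,:2]; print(n,q.tolist(),W.round(4).tolist(),W.mean(0))
```

```text
up [[0.54930599 0.20771368]
 [0.53340804 0.20711454]] width 0.01590923938271146 axis [0.54115912 0.21441132] in cab [np.float64(0.07565271199967226), np.float64(-0.09326470565986189)]
lo [[0.54984392 0.20609648]
 [0.53251234 0.20548853]] width 0.01734223918448622 axis [0.54098023 0.2127897 ] in cab [np.float64(0.07542805402877097), np.float64(-0.09488061359034984)]
tipU [[0.54373327 0.2135342  0.154     ]]
tipL [[0.54260603 0.21477928 0.064     ]]
tipU [[0.53939752 0.21053767 0.154     ]]
tipL [[0.53985416 0.21101686 0.064     ]]
top [[184, 241], [124, 242], [121, 325], [183, 324]] [[0.563, 0.2353], [0.5604, 0.3813], [0.362, 0.3767], [0.3658, 0.2295]] [0.46277507 0.30570683]
scene [[355, 137], [404, 170], [441, 152], [392, 123]] [[0.3689, 0.2308], [0.5718, 0.228], [0.5675, 0.3737], [0.3691, 0.3754]] [0.46931422 0.3019639 ]
```

```bash
cat > plan.py <<'E'
import sys, numpy as np
from scipy.spatial.transform import Rotation as Ro
from rig import env
def goalR(deg,down=True):
    a=np.radians(deg); z=np.array([np.cos(a),np.sin(a),0]); y=np.array([0,0,-1.]); return np.c_[np.cross(y,z),y,z]
def plan(p1,deg,n,start=None,dec=0):
    s=env.observe(); p,R=(s["position"],s["tool_rot"]) if start is None else start
    G=goalR(deg); out=[]
    for k in range(n,0,-1):
        sh=np.round(R.T@(np.array(p1)-p)/k*1000,dec); w=np.round(Ro.from_matrix(R.T@G).as_rotvec()/k,3)
        if max(abs(w))>.185: w=np.round(w*.185/max(abs(w)),3)
        p=p+R@sh/1000; R=R@Ro.from_rotvec(w).as_matrix(); out.append(list(sh+0.)+list(w+0.))
    for i,r in enumerate(out): print(*[f"{x:g}" for x in r],sep=", ",end=",\n"+("\n" if i%5==4 else ""))
    print("end",p.round(4),"zdir",np.degrees(np.arctan2(R[1,2],R[0,2])).round(2),"down",(-R[2,1]).round(5)); return p,R
def st():
    s=env.observe(); R=s["tool_rot"]; print("t",round(s["time_s"],2),"p",s["position"].round(4),"zdir",np.degrees(np.arctan2(R[1,2],R[0,2])).round(2),"tiltxz",R[2,0].round(4),R[2,2].round(4),"F",s["ft_force"].round(2),"w",round(s["grip_width"],4),"q",s["q"].round(1))
E
python3 - <<'E'
from plan import *
st()
a=plan([.25,-.46,.31],-55,2); plan([.5635,-.204,.27],16.4,8,a)
E
```

```text
t 0.1 p [ 0.176  -0.5208  0.2388] zdir -71.33 tiltxz -0.0003 -0.0013 F [0.15 0.14 0.23] w 0.0853 q [-83.7  21.8  74.4   0.   83.9 -12.3]
-45, -36, -17, 0.001, -0.143, 0,
-47, -35, -10, 0, -0.142, 0,
end [ 0.2506 -0.4602  0.3098] zdir -55.01 down 1.0
-50, 5, -4, 0, -0.156, 0,
-50, 5, 4, 0, -0.156, 0,
-49, 5, 12, 0, -0.156, 0,
-47, 5, 19, 0, -0.156, 0,
-43, 5, 27, 0, -0.156, 0,

-39, 5, 33, 0, -0.155, 0,
-33, 5, 38, 0, -0.156, 0,
-27, 5, 43, 0, -0.155, 0,
end [ 0.5632 -0.2036  0.27  ] zdir 16.39 down 1.0
```

Request:
move_arm(targets=[-45,-36,-17,0.001,-0.143,0,-47,-35,-10,0,-0.142,0,-50,5,-4,0,-0.156,0,-50,5,4,0,-0.156,0,-49,5,12,0,-0.156,0], hand=1)

```text
time_s: 0.72
position: [0.3682, -0.3635, 0.2949]
tool_rot: [[-0.468, 0.0, 0.884], [-0.884, -0.001, -0.468], [0.0, -1.0, 0.0]]
ft_force: [-0.3, -0.5, -0.9]
grip_width: 0.0852
```

Request:
move_arm(targets=[-47,5,19,0,-0.156,0,-43,5,27,0,-0.156,0,-39,5,33,0,-0.155,0,-33,5,38,0,-0.156,0,-27,5,43,0,-0.155,0])

```text
time_s: 1.35
position: [0.5643, -0.2025, 0.2696]
tool_rot: [[0.287, -0.0, 0.958], [-0.958, -0.001, 0.287], [0.0, -1.0, -0.0]]
ft_force: [0.5, -0.8, 0.2]
grip_width: 0.0855
```

Run:
```python
from plan import *
st()
from rig import get_image
from h import *
for n in("scene","top"):
    d=get_image(n); pickle.dump(d,open(f"{n}1.pkl","wb"))
crop(load("scene1"),180,150,340,300,"pics/s1.png",5) 
crop(load("top1"),270,190,450,325,"pics/t1.png",4) 
a=plan([.5635,-.204,.15],16.4,4)
```

```text
t 1.35 p [ 0.5643 -0.2025  0.2696] zdir 16.68 tiltxz 0.0005 -0.0005 F [ 0.47 -0.76  0.21] w 0.0855 q [-31.   25.9  62.7  -0.   91.4 -47.7]
1, 30, -1, 0, 0.002, 0,
1, 30, -1, 0, 0.002, 0,
0, 29, 0, 0, 0.002, -0.001,
1, 30, -1, 0.001, 0.002, 0,
end [ 0.5633 -0.2041  0.1496] zdir 16.38 down 1.0
```

View pics/s1.png

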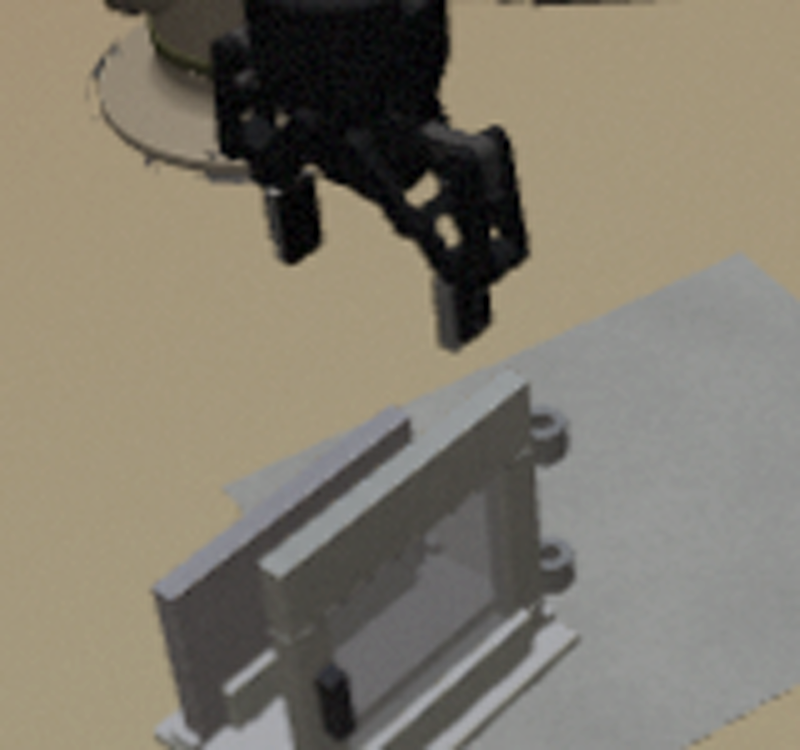

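View pics/t1.png

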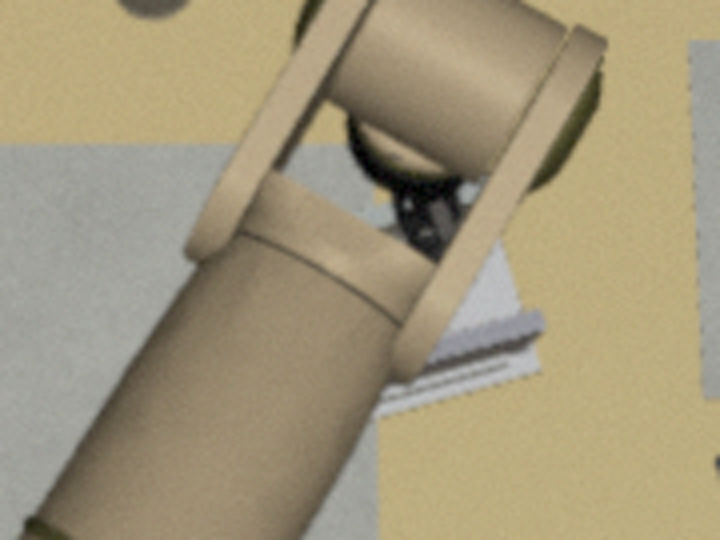

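Request:
move_arm(targets=[1,30,-1,0,0.002,0,1,30,-1,0,0.002,0,0,29,0,0,0.001,0,0,30,0,0,0,0,0,0,0,0,0,0])

```text
time_s: 2.08
position: [0.5607, -0.2062, 0.1493]
tool_rot: [[0.276, -0.004, 0.961], [-0.961, 0.002, 0.276], [-0.003, -1.0, -0.003]]
ft_force: [0.7, -0.5, 0.2]
grip_width: 0.0854
```

Run:
```python
from plan import *
st()
from rig import get_image
from h import *
d=get_image("scene"); crop(d,180,150,340,300,"pics/s2.png",5)
```

```text
t 2.08 p [ 0.5607 -0.2062  0.1493] zdir 16.04 tiltxz -0.0026 -0.0033 F [ 0.66 -0.48  0.16] w 0.0854 q [-31.5  30.9  74.5  -0.   74.9 -47.6]
```

View pics/s2.png

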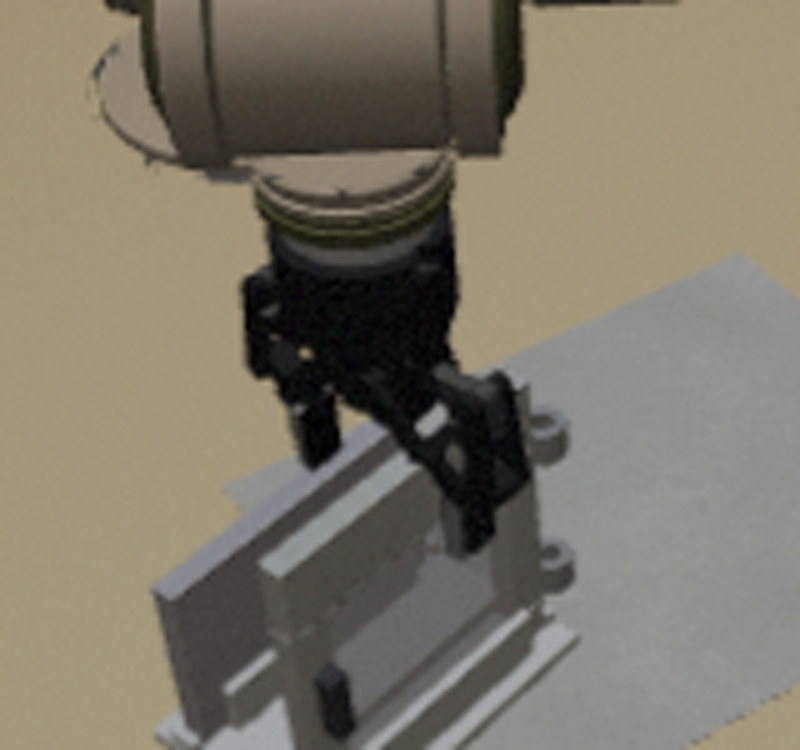

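Request:
move_arm(targets=[0,0,0,0,0,0,0,0,0,0,0,0,0,0,0,0,0,0,0,0,0,0,0,0,0,0,0,0,0,0], hand=-1, squeeze=60)

```text
time_s: 2.75
position: [0.563, -0.2062, 0.1517]
tool_rot: [[0.277, 0.004, 0.961], [-0.961, -0.001, 0.277], [0.002, -1.0, 0.003]]
ft_force: [4.5, 1.3, -0.4]
grip_width: 0.0133
```

Run:
```python
from plan import *
st()
```

```text
t 2.75 p [ 0.563  -0.2062  0.1517] zdir 16.1 tiltxz 0.0018 0.0035 F [ 4.52  1.27 -0.38] w 0.0133 q [-31.4  30.8  74.2   0.1  74.8 -47.6]
```

Request:
move_arm(targets=[0,-5,0,0,0,0,0,-12,0,0,0,0,0,-20,0,0,0,0,0,-23,0,0,0,0,0,0,0,0,0,0])

```text
time_s: 3.38
position: [0.562, -0.2065, 0.212]
tool_rot: [[0.277, 0.002, 0.961], [-0.961, -0.002, 0.277], [0.003, -1.0, 0.001]]
ft_force: [0.2, 0.7, -3.8]
grip_width: 0.0134
```

Run:
```python
from plan import *
from h import *
from rig import get_image
st()
for n in("scene","top"):
    d=get_image(n); pickle.dump(d,open(f"{n}3.pkl","wb")); P=cloud(d)
    m=(P[...,2]>.225)&(P[...,2]<.25)&(P[...,0]>.45)&(P[...,0]<.7)&(P[...,1]>-.32)&(P[...,1]<-.1)
    print(n,m.sum())
crop(load("scene3"),180,130,340,280,"pics/s3.png",5) 
crop(load("top3"),270,190,450,325,"pics/t3.png",4) 
st()
```

```text
t 3.38 p [ 0.562  -0.2065  0.212 ] zdir 16.1 tiltxz 0.0026 0.001 F [ 0.18  0.7  -3.85] w 0.0134 q [-31.5  27.8  69.   -0.1  83.1 -47.6]
scene 464
top 60
t 3.48 p [ 0.5613 -0.2061  0.2099] zdir 16.1 tiltxz -0.0005 -0.0016 F [ 0.1  0.5 -4.9] w 0.0133 q [-31.5  27.9  69.2  -0.   83.  -47.6]
```

View pics/s3.png

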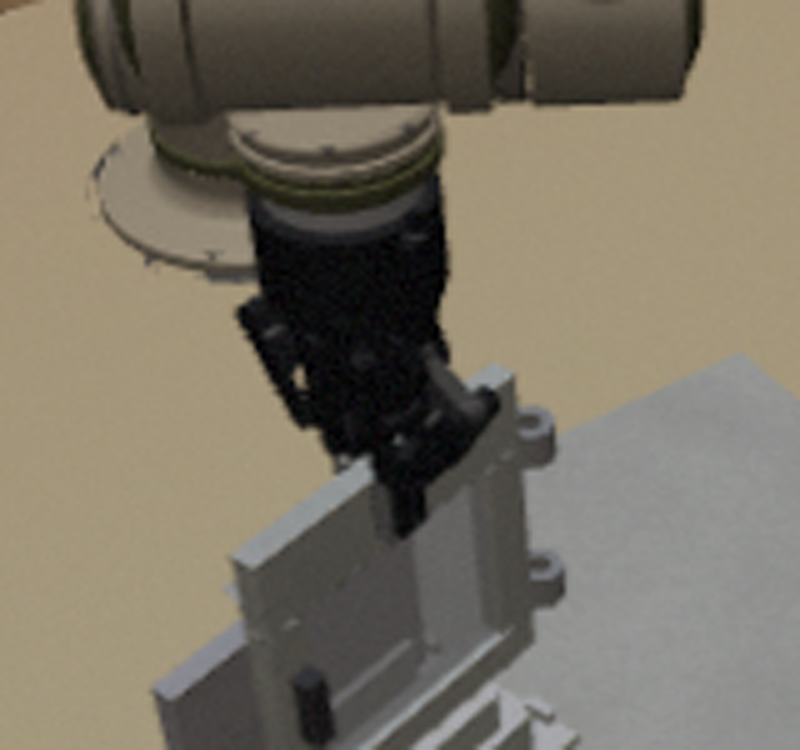

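View pics/t3.png

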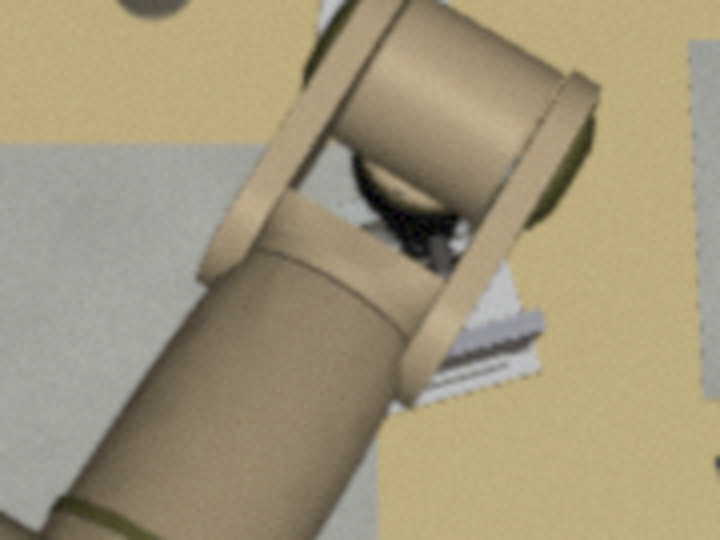

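Run:
```python
from plan import *
a=plan([.5427,.1183,.212],1.6,9)
```

```text
-35, 0, 8, 0, 0.028, 0,
-35, 0, 7, 0, 0.028, 0,
-36, 0, 6, 0, 0.028, 0,
-36, 0, 5, 0, 0.028, 0,
-36, 0, 4, 0, 0.028, 0,

-36, -1, 3, 0, 0.028, 0,
-36, 0, 2, 0.001, 0.028, 0,
-36, -1, 1, 0, 0.029, 0,
-36, 0, 0, 0.001, 0.028, 0,
end [0.5427 0.1182 0.212 ] zdir 1.6 down 1.0
```

Request:
move_arm(targets=[-20,0,4,0,0.02,0,-40,0,9,0,0.03,0,-42,0,7,0,0.03,0,-42,0,6,0,0.03,0,-42,0,5,0,0.03,0])

```text
time_s: 4.1
position: [0.5502, -0.0165, 0.2095]
tool_rot: [[0.139, -0.002, 0.99], [-0.99, -0.0, 0.139], [0.0, -1.0, -0.002]]
ft_force: [0.5, 0.3, -3.7]
grip_width: 0.0136
```

Request:
move_arm(targets=[-42,0,3,0,0.03,0,-40,0,2,0,0.03,0,-28,0,1,0,0.03,0,-14,0,0,0,0.022,0,-4,0,0,0,0,0])

```text
time_s: 4.72
position: [0.5429, 0.1106, 0.2096]
tool_rot: [[0.03, -0.002, 1.0], [-1.0, -0.001, 0.03], [0.001, -1.0, -0.002]]
ft_force: [0.1, 0.1, -3.1]
grip_width: 0.0136
```

Run:
```python
from plan import *
from h import *
from rig import get_image
st()
for n in("scene","top"):
    d=get_image(n); pickle.dump(d,open(f"{n}4.pkl","wb"))
crop(load("scene4"),310,110,450,230,"pics/s4.png",5) 
crop(load("top4"),110,190,290,325,"pics/t4.png",4) 
st()
```

```text
t 4.72 p [0.5429 0.1106 0.2096] zdir 1.74 tiltxz 0.001 -0.0022 F [ 0.13  0.05 -3.12] w 0.0136 q [-0.7 23.6 76.6 -0.1 80.  -2.4]
t 4.83 p [0.5433 0.1099 0.2101] zdir 1.7 tiltxz 0.0011 -0.0012 F [ 0.3   0.87 -4.43] w 0.0134 q [-0.8 23.6 76.5 -0.1 80.  -2.5]
```

View pics/s4.png

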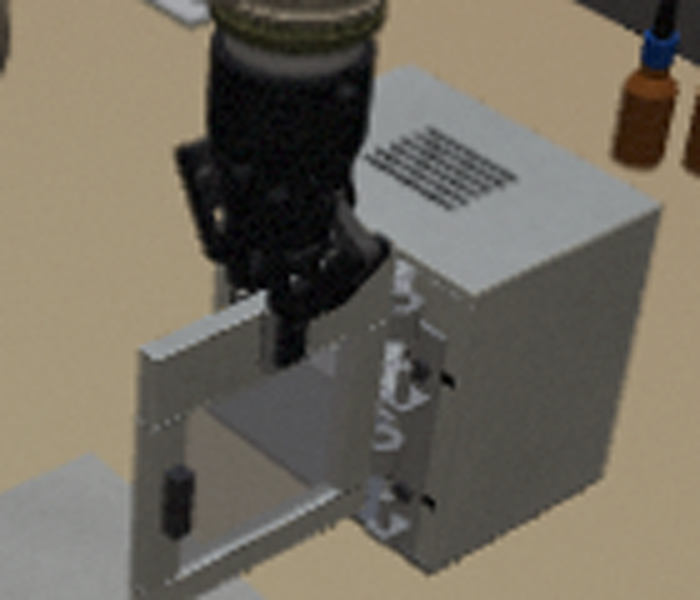

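View pics/t4.png

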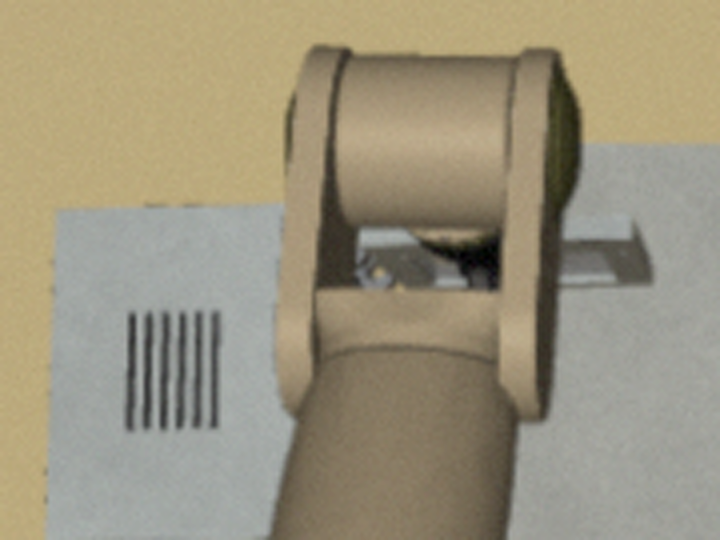

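Run:
```python
from h import *
t=load("top4");s=load("scene4")
im=cv2.convertScaleAbs(cv2.resize(t["pixels"][245:270,195:225,::-1],None,fx=16,fy=16,interpolation=cv2.INTER_CUBIC),alpha=2); cv2.imwrite("pics/e1.png",im)
im=cv2.convertScaleAbs(cv2.resize(s["pixels"][155:225,375:410,::-1],None,fx=8,fy=8,interpolation=cv2.INTER_CUBIC),alpha=2); cv2.imwrite("pics/e2.png",im)
```

```text
(no output)
```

View pics/e1.png

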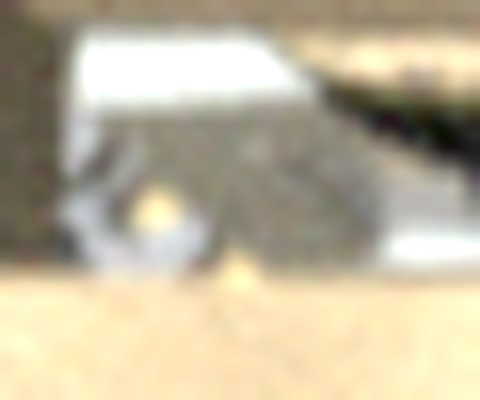

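View pics/e2.png

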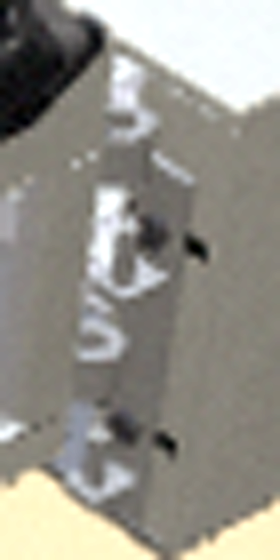

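Run:
```python
from h import *
t=load("top4");s=load("scene4")
f=lambda x,y,x0,y0,k:[(x+.5)/k-.5+x0,(y+.5)/k-.5+y0]
print("ring",onplane(t,[f(143,193,195,245,16)],.2)); print("hole",onplane(t,[f(155,208,195,245,16)],.19))
# predicted pixel positions in zoomed e1/e2 for axis at expected place
ax=np.array([.5405,.2056])
for z in(.2,.18,.11,.09):
    print(z,((proj(t,[*ax,z])-[195,245]+.5)*16-.5).round(0),((proj(s,[*ax,z])-[375,155]+.5)*8-.5).round(0))
pin=np.array([.541,.214])
for z in(.154,.13,.064,.04):
    print("pin",z,((proj(t,[*pin,z])-[195,245]+.5)*16-.5).round(0),((proj(s,[*pin,z])-[375,155]+.5)*8-.5).round(0))
```

```text
ring [[0.526165   0.18797083 0.2       ]]
hole [[0.52565066 0.18800298 0.19      ]]
0.2 [[29. 98.]] [[117. 114.]]
0.18 [[ 55. 122.]] [[110. 165.]]
0.11 [[141. 202.]] [[ 87. 333.]]
0.09 [[164. 224.]] [[ 81. 379.]]
pin 0.154 [[ 34. 150.]] [[121. 221.]]
pin 0.13 [[ 64. 177.]] [[113. 279.]]
pin 0.064 [[142. 248.]] [[ 92. 429.]]
pin 0.04 [[169. 272.]] [[ 85. 481.]]
```

Request:
move_arm(targets=[-3,6,-1,0,0,0,-3,6,0,0,0,0,-2,6,0,0,0,0,-1,3,0,0,0,0,0,0,0,0,0,0])

```text
time_s: 5.45
position: [0.5422, 0.119, 0.1897]
tool_rot: [[0.029, -0.0, 1.0], [-1.0, -0.001, 0.029], [0.001, -1.0, -0.0]]
ft_force: [0.3, 0.7, -3.4]
grip_width: 0.0135
```

Run:
```python
from plan import *
from h import *
from rig import get_image
st()
for n in("scene","top"):
    d=get_image(n); pickle.dump(d,open(f"{n}5.pkl","wb"))
t=load("top5");s=load("scene5")
im=cv2.convertScaleAbs(cv2.resize(t["pixels"][245:270,190:225,::-1],None,fx=16,fy=16,interpolation=cv2.INTER_CUBIC),alpha=2); 
im2=cv2.convertScaleAbs(cv2.resize(s["pixels"][155:225,375:410,::-1],None,fx=8,fy=8,interpolation=cv2.INTER_CUBIC),alpha=2)
im=cv2.copyMakeBorder(im,0,160,0,0,0); cv2.imwrite("pics/f.png",np.hstack([im2,im]))
st()
```

```text
t 5.45 p [0.5422 0.119  0.1897] zdir 1.67 tiltxz 0.0009 -0.0001 F [ 0.32  0.66 -3.36] w 0.0135 q [ 0.2 24.6 78.3 -0.1 77.  -1.5]
t 5.55 p [0.5424 0.1189 0.19  ] zdir 1.66 tiltxz 0.001 0.0008 F [-0.48 -0.62 -3.16] w 0.0132 q [ 0.2 24.6 78.3 -0.1 77.  -1.5]
```

View pics/f.png

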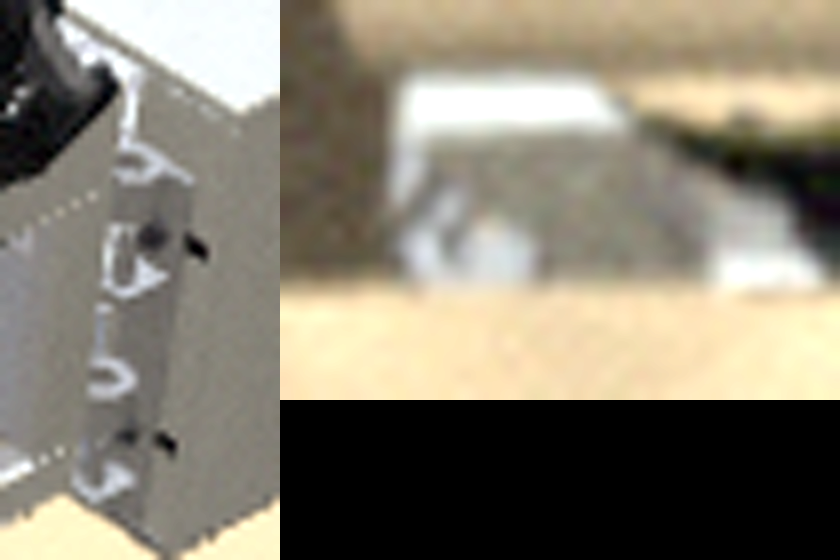

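Request:
move_arm(targets=[0,2,0,0,0,0,0,2,0,0,0,0,0,2,0,0,0,0,0,2,0,0,0,0,0,0,0,0,0,0])

```text
time_s: 6.18
position: [0.5427, 0.1189, 0.1819]
tool_rot: [[0.029, 0.001, 1.0], [-1.0, -0.001, 0.029], [0.001, -1.0, 0.001]]
ft_force: [2.9, -0.3, -4.5]
grip_width: 0.0133
```

Run:
```python
from plan import *
st(); print(env.observe()["wrist_torque"])
```

```text
t 6.17 p [0.5427 0.1189 0.1819] zdir 1.64 tiltxz 0.0009 0.0014 F [ 2.89 -0.27 -4.51] w 0.0133 q [ 0.2 25.1 79.  -0.  75.8 -1.5]
[ 0.01540277 -0.59982644 -0.34426158]
```

Request:
move_arm(targets=[0,1,1,0,0,0,0,1,0,0,0,0,0,1,0,0,0,0,0,0,0,0,0,0,0,0,0,0,0,0])

```text
time_s: 6.8
position: [0.5432, 0.119, 0.1788]
tool_rot: [[0.029, 0.0, 1.0], [-1.0, -0.001, 0.029], [0.001, -1.0, 0.0]]
ft_force: [1.4, 1.3, -4.3]
grip_width: 0.0133
```

Run:
```python
from plan import *
st(); print(env.observe()["wrist_torque"])
```

```text
t 6.8 p [0.5432 0.119  0.1788] zdir 1.66 tiltxz 0.0009 0.0002 F [ 1.4   1.26 -4.28] w 0.0133 q [ 0.2 25.3 79.2 -0.1 75.5 -1.5]
[ 0.00663309 -0.29224489 -0.15611909]
```

Request:
move_arm(targets=[0,1,1,0,0,0,0,2,0,0,0,0,0,2,0,0,0,0,0,2,0,0,0,0,0,0,0,0,0,0])

```text
time_s: 7.42
position: [0.5442, 0.119, 0.1717]
tool_rot: [[0.029, -0.0, 1.0], [-1.0, -0.001, 0.029], [0.001, -1.0, -0.0]]
ft_force: [0.2, -1.2, -3.5]
grip_width: 0.0133
```

Run:
```python
from plan import *
st(); print(env.observe()["wrist_torque"])
```

```text
t 7.42 p [0.5442 0.119  0.1717] zdir 1.66 tiltxz 0.0009 -0.0001 F [ 0.18 -1.19 -3.51] w 0.0133 q [ 0.2 25.8 79.6 -0.1 74.6 -1.5]
[-0.045908    0.00829256 -0.01251112]
```

Forces are near the door's weight only, so I look to confirm that both knuckles are on the pins.

Request:
move_arm(targets=[0,2,0,0,0,0,0,2,0,0,0,0,0,2,0,0,0,0,0,2,0,0,0,0,0,1,0,0,0,0])

```text
time_s: 8.05
position: [0.5443, 0.119, 0.1627]
tool_rot: [[0.029, 0.0, 1.0], [-1.0, -0.001, 0.029], [0.001, -1.0, 0.0]]
ft_force: [0.5, -0.4, -4.3]
grip_width: 0.0132
```

Run:
```python
from plan import *
from h import *
from rig import get_image
st()
s=get_image("scene")
crop(s,375,155,410,225,"pics/g.png",8)
```

```text
t 8.05 p [0.5443 0.119  0.1627] zdir 1.66 tiltxz 0.0009 0.0001 F [ 0.51 -0.44 -4.29] w 0.0132 q [ 0.2 26.3 80.4 -0.1 73.3 -1.5]
```

View pics/g.png

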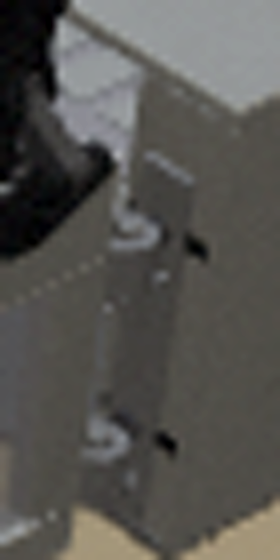

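Request:
move_arm(targets=[0,1,0,0,0,0,0,1,0,0,0,0,0,1,0,0,0,0,0,0,0,0,0,0,0,0,0,0,0,0])

```text
time_s: 8.72
position: [0.5448, 0.1187, 0.1609]
tool_rot: [[0.029, 0.002, 1.0], [-1.0, -0.001, 0.029], [0.001, -1.0, 0.002]]
ft_force: [-1.1, -3.4, 5.5]
grip_width: 0.0134
```

Run:
```python
from plan import *
st()
```

```text
t 8.72 p [0.5448 0.1187 0.1609] zdir 1.65 tiltxz 0.0014 0.0024 F [-1.06 -3.38  5.5 ] w 0.0134 q [ 0.2 26.4 80.5 -0.1 72.9 -1.5]
```

Request:
move_arm(targets=[0,0,0,0,0,0,0,0,0,0,0,0,0,0,0,0,0,0,0,0,0,0,0,0,0,0,0,0,0,0], hand=0.6)

```text
time_s: 9.35
position: [0.5443, 0.119, 0.1599]
tool_rot: [[0.029, 0.0, 1.0], [-1.0, -0.001, 0.029], [0.001, -1.0, 0.0]]
ft_force: [-0.3, -0.7, 0.5]
grip_width: 0.0683
```

Run:
```python
from plan import *
from h import *
from rig import get_image
st()
s=get_image("scene")
crop(s,310,110,450,230,"pics/i.png",5)
```

```text
t 9.35 p [0.5443 0.119  0.1599] zdir 1.67 tiltxz 0.0009 0.0003 F [-0.26 -0.68  0.49] w 0.0683 q [ 0.2 26.5 80.6 -0.1 72.9 -1.5]
```

View pics/i.png

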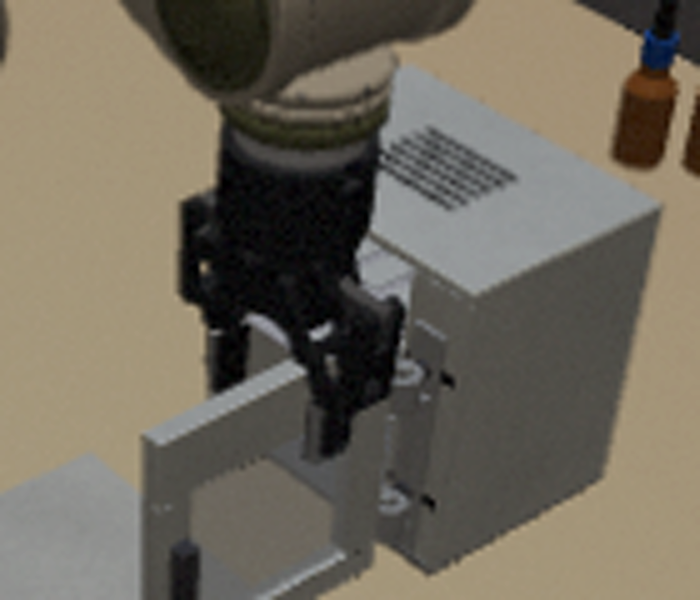

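Released; fingers are clear on both sides. I retreat straight up, then back.

Request:
move_arm(targets=[0,-10,0,0,0,0,0,-20,0,0,0,0,0,-35,0,0,0,0,0,-40,0,0,0,0,0,-30,0,0,0,0])

```text
time_s: 10.02
position: [0.5443, 0.1191, 0.2975]
tool_rot: [[0.029, 0.003, 1.0], [-1.0, -0.001, 0.029], [0.001, -1.0, 0.003]]
ft_force: [-0.1, -0.9, 0.8]
grip_width: 0.0683
```

Request:
move_arm(targets=[20,-10,-20,0,0,0,40,0,-40,0,0,0,40,0,-40,0,0,0,30,0,-20,0,0,0,0,0,0,0,0,0])

```text
time_s: 10.65
position: [0.4272, -0.0155, 0.306]
tool_rot: [[0.026, 0.002, 1.0], [-1.0, -0.002, 0.026], [0.002, -1.0, 0.002]]
ft_force: [1.1, 0.2, -1.0]
grip_width: 0.0683
```

Request:
move_arm(targets=[0,0,0,0,0,0,0,0,0,0,0,0,0,0,0,0,0,0,0,0,0,0,0,0,0,0,0,0,0,0])

```text
time_s: 11.28
position: [0.4282, -0.0142, 0.3049]
tool_rot: [[0.029, 0.0, 1.0], [-1.0, -0.001, 0.029], [0.001, -1.0, 0.0]]
ft_force: [0.9, -0.9, 0.2]
grip_width: 0.0688
```

Run:
```python
from plan import *
from h import *
from rig import get_image
st()
for n in("scene","top"):
    d=get_image(n); P=cloud(d)
    cv2.imwrite(f"pics/z_{n}.png",d["pixels"][:,:,::-1]); pickle.dump(d,open(f"{n}9.pkl","wb"))
    m=(P[...,2]>.18)&(P[...,2]<.196)&(P[...,0]>.45)&(P[...,0]<.65)&(P[...,1]>0.0)&(P[...,1]<.215)
    if m.sum(): print(n,m.sum(),np.median(P[m],0),cv2.minAreaRect((P[m][:,:2]*1000).astype(np.float32)))
s=load("scene9"); crop(s,310,110,450,230,"pics/j.png",5)
st()
```

```text
t 11.28 p [ 0.4282 -0.0142  0.3049] zdir 1.68 tiltxz 0.0008 0.0002 F [ 0.87 -0.88  0.18] w 0.0688 q [-17.8   6.7  84.3  -0.   89.  -19.5]
scene 309 [0.54857437 0.11516572 0.18629303] ((544.7921142578125, 116.16566467285156), (19.96357536315918, 162.2904815673828), 1.4006762504577637)
top 280 [0.54039808 0.1419516  0.18839248] ((540.560302734375, 139.69747924804688), (14.663468360900879, 114.14279174804688), 0.3261120021343231)
t 11.38 p [ 0.4281 -0.0142  0.3049] zdir 1.67 tiltxz 0.0008 0.0003 F [-0.41  0.62  1.55] w 0.0683 q [-17.8   6.7  84.3  -0.   89.  -19.5]
```

View pics/j.png

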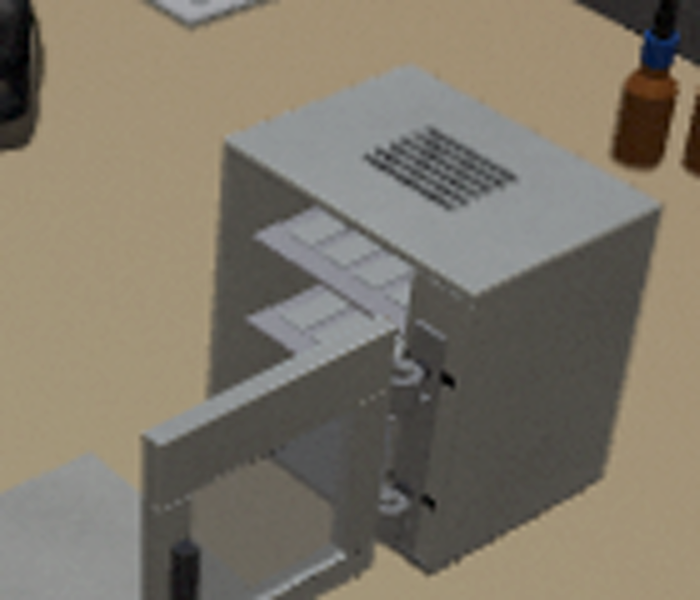

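View pics/z_scene.png

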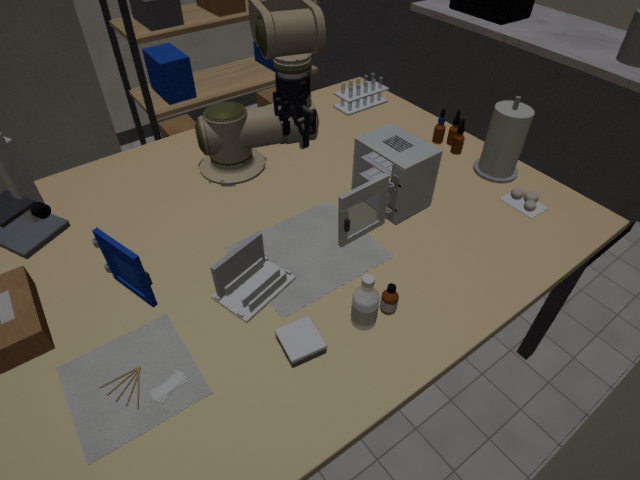

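Run:
```python
from h import *
from rig import env
for n in("top","scene"):
    P=cloud(load(n+"9")); m=(abs(P[...,0]-.543)<.006)&(P[...,1]>.05)&(P[...,1]<.19)&(P[...,2]>.15)
    print(n,m.sum(),np.percentile(P[m][:,2],[25,50,75]))
print(env.close_job())
```

```text
top 202 [0.1859823  0.18812114 0.19025885]
scene 155 [0.18559129 0.18745751 0.18869876]
the job is handed in; nothing more can be done
None
```

The door is hung on both pins and released, and the job was handed in at about 11.4 s of the 51 s allowed. No verdict was reported.

I gripped the door by its top rail, lifted it out of the rack and lined it up with the pins from the top camera. Lowering it, I felt a sideways push of about 3 N at the pin tips and moved 2 mm in x to clear it. I then lowered it until it rested on the lugs, opened the gripper and backed away.

**Last checks:**
- **Seating:** contact came at a tool height of 0.160–0.161 m, against 0.160 m expected for fully home. The wrist force in z went from about -4 N to +5.5 N.
- **Pins:** in the picture taken 3 mm above home, both pins show inside their knuckles. The picture after release shows the door square to the front, with both knuckles down at their lugs.
- **Height of the top edge:** the depth images read about 0.188 m, where fully home should give 0.190 m. That is within the 2 mm calibration, and the felt contact agrees with fully home.
- **Position along x:** the two cameras disagreed by 3–8 mm in x around the cabinet and door. I set the final x by feel on the pins and did not measure it separately against the nominal axis.
- **Other things:** the shelf panel, both bottles, the slide box and the blue look-alike appear unmoved in the last picture.

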